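# Unlock the plate lift and hold the stage at full height

### The arm

A 6-joint arm with a two-finger parallel gripper is mounted at the origin on the work surface. World frame = base frame: x ahead of the robot, y to its left, z up, the work surface at z = 0. Lengths are in mm, angles in rad, forces in N, time in s.
With the tool pointing down it reaches from about 275 to 1000 mm from the base axis. Payload 8.4 kg.
Tool frame: the origin (TCP) lies between the finger pads; the fingertips stand 22 mm ahead of it and the grasp point (between the pads) lies 3 mm ahead of it (r.nose_length is the z of the fingertips in the tool frame, in mm); z points along the fingers, y is the line along which they close (so a half turn about z gives the same grasp; the last joint's range is limited). The gripper opens to 85 mm and grips with 20 to 120 N. Pads are 22 mm wide; open, the fingers measure 114 mm over their backs; the gripper's body (76 mm by 85 mm) begins 54 mm behind the grasp point. The pads swing forward as they close: fully open they stand 13 mm farther back than shut.
Start: joints at [1.156, 0.353, 1.633, -0, 1.155, -0.002], TCP at [250.734, 572.504, 253.281] pointing down, gripper open.
Joint ranges: [-2.63, 2.63], [-0.92, 2.1], [0.06, 2.66], [-1.3, 4.44], [0, 2.69], [-3.02, 3.02]. Speed limits (rad/s): [2.22, 2.22, 2.79, 3.14, 3.14, 3.14].

### API

Orientations are given as [roll, pitch, yaw] about the fixed x, y, z axes, in that order (R = Rz(yaw) Ry(pitch) Rx(roll)).
In Python, from rig import r gives the robot as it stands.
- The arm moves only by the tool run_rows, called after "Request:" as name(argument=value, ...) on one line, values as JSON. Schema: {"type":"object","properties":{"increments":{"type":"array","items":{"type":"number"},"minItems":7,"maxItems":35},"grip_force":{"type":"number"},"only":{"type":"string"},"quiet":{"type":"boolean"},"lines":{"type":"string"}},"required":["increments"],"additionalProperties":false}. increments is one flat list of numbers that holds 1 to 5 rows one after another, with no inner brackets; each row has 7 numbers: a rotation vector rx, ry, rz in rad, then dx, dy, dz in mm, then the opening from 0.0 (shut) to 1.0 (fully open); each row shifts and turns the commanded pose from where the row before left it, along the tool's axes as they then stand; what a row does not reach is not made up. A row lasts 1/12 s, in which the tool goes at most 41.7 mm and 0.125 rad, less where a joint would pass 70% of its speed; a pose out of reach is approached as far as the arm can. The fingers move at their own pace and stop on an object; grip_force is the grip in N (left out, the last holds). Time passes only in rows, so rows that do not move let the fingers close. The tool returns the time, the measured TCP pose, the force, the opening and the grip force at its end. only (a regular expression) keeps the lines of the reply that match it, lines (a string "A,B") keeps lines A to B, and quiet returns only ok. Input that does not fit is refused with a message, and nothing moves.
- r.sense(): the state, without advancing time (a new reading comes with each control period).
- r.grab_frame(name): name is "side" or "top" or "wrist"; returns the picture (384x512x3 uint8, red, green, blue); there is no depth.
- r.camera_params(name): a dict with "fx", "fy", "cx", "cy" (pixels), "dist_coeffs" ([k1, k2, p1, p2, k3] as OpenCV has them; the pictures are not rectified), "rvec" (rotation vector, rad) and "tvec" (3), from world to camera coordinates, as OpenCV has them. Camera axes: x right, y down, z forward; pixel columns grow to the right and rows downward; lengths in mm; the calibration is good to about 2 mm. A picture is of the moment at which its call begins: read the wrist's pose just before it. camera_params takes no time and is no camera call; for the wrist camera it gives the pose at the moment of the call.
- r.sign_off(): hands the job in; it is judged then, once.
The state is a dict: "clock": time; "qpos": joint angles; "qvel": joint speeds; "joint_efforts": joint torques, N m; "eef_pos": TCP position; "tcp_rot": TCP orientation; "contact_force": force on the tool from outside, world axes, zero at the start; "wrist_torque": the same for the moment, N m; "opening": opening from 0.0 (shut) to 1.0 (fully open); "grasp_force": force on a finger pad.
Only numpy, scipy, OpenCV 4.12 (cv2) and the standard library are available. Lean on these libraries where they do the work, as an engineer would, in place of code of your own. Each camera call takes 0.05 s, during which the arm holds its last target. There are 200 camera calls.

### The job

Draw the plate lift's locking pin straight up out of its bore and park it in the side notch of the pin holder beside it, hanging upright by its collar and let go. Then swing the cam lever up until the stage is at its highest (lever straight up; beyond that it sinks again) and finish while still holding the lever there with the gripper, for it springs back. Keep the well plate seated on the stage and leave the other things on the table as they are.

Things in the scene. Friction and masses are not known exactly. Their poses are not given: they have to be found in the camera images.
- stand: Fixed white stand of a plate lift, foot 190 x 130. Origin: centre of its underside on the table; z up; at yaw 0 x points away from the robot, y to the robot's left. Offsets below are in this frame, mm. On top a level stage; on the +y side a ledge (x -30..30, y 73..133, top at z 132, 20 thick) with the pin's bore; on the -y side the cam lever.
- pin: Loose steel locking pin, upright, about 0.12 kg. Origin: on its axis at the collar's underside. Collar 26 across, 4 tall; above it a round grip 18 across (4 to 44 above the origin); below it a shank 10 across, 42 long. Starts in the bore, collar on the ledge; its tip stands in a steel fork on the cam shaft and so locks the lever.
- bore (a point): Centre of the bore's mouth on top of the ledge, at (0, 105, 132) of the stand. The bore is upright, 12 across, through the ledge. The pin's shank is clear of it 42 up.
- pin_holder: Fixed white block (45 x 54, 20 thick, top flush with the ledge, 132 above the table), 65 to 105 from the bore towards the stand's -x (towards the robot), same yaw as the stand. Its side notch is a U slot 14 wide, 30 long, open at its outer (+y) side, above and below. Origin = point notch.
- notch (a point): Parking place in the pin holder's slot, at its top level, 8 from the slot's closed end, 22 from its open end; axes as the stand's. The pin is parked when it hangs upright here, collar resting on the block (pin origin at this point). It can be let down from straight above.
- lever (a joint): Cam lever angle, rad. 0 = at rest, leaning 1.4 from upright towards the stand's -x (grip low, towards the robot); 1.4 = straight up, highest lift; range 0 to 2.3, past upright the stage sinks again. A spring always pulls it back to 0 (0.13 N m at rest, 0.44 N m or 4 N at the grip when upright; weights add up to 0.3 N m on the way): it falls back when let go.
- lever_grip (a point): Middle of the lever's grip: a black round bar 16 across, along the stand's y from y -92 to -162, 110 from the shaft axis, sticking out from the 12 thick steel lever arm (at y -95). Moves with the lever; can be pinched from above, fingers closing along the stand's x, and turns between the pads.
- cam_axis (a point): Fixed point on the shaft axis in the grip's plane, at (0, -130, 75) of the stand. The lever grip lies at cam_axis + 110 * (sin(q-1.4) along stand x, cos(q-1.4) up), q = joint lever.
- stage (a joint): Lift of the black stage in m: 0 at rest, 0.018 at the highest; lift = 0.028*cos(q-1.4) - 0.010, or 0 where that is negative (q = joint lever; within 0.5 mm). Only its weight brings the stage down.
- stage_top (a point): Centre of the stage's top face, where the well plate sits (118 above the table at rest). Moves with the stage. The stage is 150 x 108.
- wellplate: Loose clear six-well culture plate, 128 x 86 x 18, lying in the stage's low rim. Origin: centre of its underside.
- dish: Bystander: shallow round glass dish, 90 across, 15 tall, in front of the stand, towards the robot. Origin: centre of its underside.
- bottle: Bystander: capped glass bottle, 64 across, 130 tall, off the lever side of the stand. Origin: centre of its underside.
- objective: Bystander: spare steel microscope objective standing upright, 34 across, 48 tall, off the pin side of the stand. Origin: centre of its underside.
- beaker: Bystander: glass beaker, 70 across, 85 tall, behind the stand. Origin: centre of its underside.
- driver: Bystander: screwdriver 170 long lying on the table to the left. Origin: on it.
- spare_plate: Bystander: white closed well plate 128 x 86 x 18 lying on the table to the right. Origin: centre of its underside.

How it is judged:
By the outcome, as a careful person would: the job done as asked, in the order asked, and still so for the second after the job is handed in, while the arm keeps its last pose, push and grip.
It also fails if it takes over 54 s, if anything falls off the work surface, if the arm or the gripper's body presses on something with over 40 N, if the wrist force passes 120 N, or if a joint passes its speed limit or range.

## Working session

There is one attempt and no reset: what is moved stays moved. The work goes in short steps, Python scripts to look and compute and a tool call to move; the robot and the scene stay as the last step left them, time stands still between calls to the robot, and variables do not carry over. Pictures are saved under pics/ and viewed, at most 10 in all, crops included, and the job is handed in when it is done.

```bash
ls; mkdir -p pics
```

Run:
```python
from rig import r
import cv2,numpy as np
s=r.sense();print(s['clock'],s['eef_pos'],s['tcp_rot'],s['opening'])
for n in("side","top"):
    f=r.grab_frame(n);cv2.imwrite(f"pics/{n}0.png",f[:,:,::-1])
    p=r.camera_params(n);R=cv2.Rodrigues(np.array(p['rvec']))[0];print(n,p['fx'],p['dist_coeffs'],-R.T@np.array(p['tvec']),R[2])
```

```text
pics
rig.py
0.0 [250.56949705 572.08290942 252.55779437] [-3.14019877e+00  6.85783193e-06  2.72875070e+00] 1.0037407621180352
side 488.1899842879956 [-0.17626928  0.          0.          0.          0.        ] [ 330.46189124 1120.89536388 1516.91928796] [ 0.13887489 -0.62169014 -0.77085351]
top 377.31481902559216 [-0.00864523  0.          0.          0.          0.        ] [ 492.80092726  -23.4566594  1193.1116801 ] [ 0.09728566  0.01878397 -0.99507922]
```

View pics/top0.png

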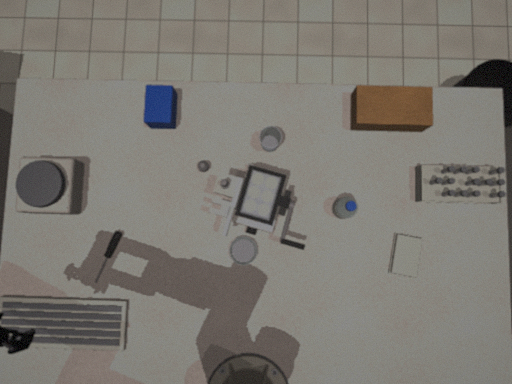

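View pics/side0.png

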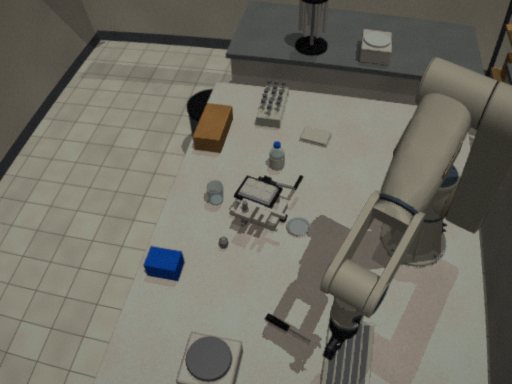

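The top view shows the stage (black rim) at about (262,195), the pin at about (225,183), the lever grip at (293,243) and the dish at (243,249). I'll zoom in and estimate the stand pose.

Create h.py:
```python
import cv2,numpy as np
from rig import r
from scipy.spatial.transform import Rotation as Ro
def ray(p,uv,z):
    K=np.array([[p['fx'],0,p['cx']],[0,p['fy'],p['cy']],[0,0,1]]);R=cv2.Rodrigues(np.array(p['rvec'],float))[0];C=-R.T@np.array(p['tvec'],float).ravel()
    n=cv2.undistortPoints(np.array(uv,float).reshape(-1,1,2),K,np.array(p['dist_coeffs'],float)).reshape(-1,2)
    d=np.c_[n,np.ones(len(n))]@R
    return C+d*((z-C[2])/d[:,2])[:,None]
def proj(p,X):
    K=np.array([[p['fx'],0,p['cx']],[0,p['fy'],p['cy']],[0,0,1]])
    return cv2.projectPoints(np.array(X,float).reshape(-1,1,3),np.array(p['rvec'],float),np.array(p['tvec'],float),K,np.array(p['dist_coeffs'],float))[0].reshape(-1,2)
def stand(c,yaw,X):
    return np.array([*c,0])+np.array(X,float)@Ro.from_euler('z',yaw).as_matrix().T
```

Run:
```python
from h import *
f=cv2.imread('pics/top0.png');p=r.camera_params('top')
g=f.max(2);m=((g<55)*255).astype(np.uint8);m[:,:225]=0;m[:160]=0;m[235:]=0;m[:,300:]=0
m2=cv2.morphologyEx(m,cv2.MORPH_OPEN,np.ones((2,2)))
cs,_=cv2.findContours(m,cv2.RETR_EXTERNAL,cv2.CHAIN_APPROX_NONE)
for c in cs:
    if len(c)>20:
        w=ray(p,c[:,0],122)[:,:2].astype(np.float32);print(cv2.minAreaRect(w),cv2.boundingRect(c))
a=f[150:260,190:320];cv2.imwrite('pics/c0.png',cv2.resize(a,None,fx=5,fy=5,interpolation=cv2.INTER_CUBIC))
for uv,z in(((225,182),170),((293,243),94),((243,249),15)):print(ray(p,[uv],z))
```

```text
((498.87127685546875, 1.692159652709961), (24.082290649414062, 13.15255069732666), 75.77143859863281) (247, 227, 9, 7)
((597.880859375, -36.282737731933594), (139.3486785888672, 145.9120635986328), 75.5234603881836) (236, 166, 54, 58)
[[628.174699    75.82511409 170.        ]]
[[ 466.02519685 -119.83996286   94.        ]]
[[441.09895005  27.42306539  15.        ]]
```

View pics/c0.png

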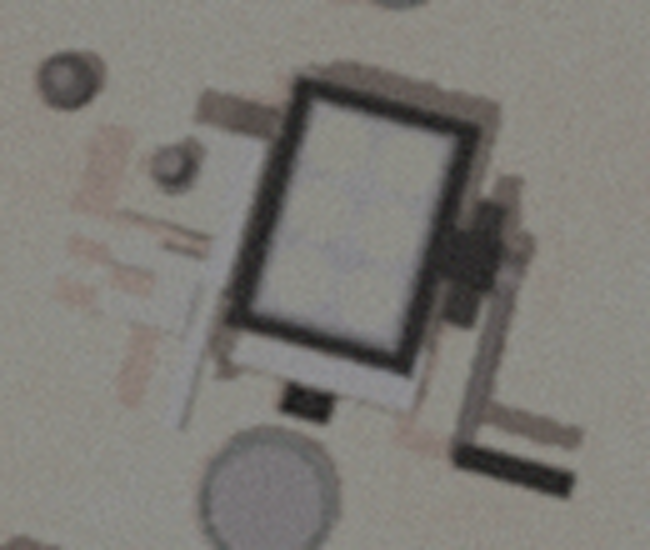

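Run:
```python
from h import *
p=r.camera_params('top')
cr=np.array([[298,78],[480,128],[410,372],[230,322]])/5+[190-.4,150-.4]
w=ray(p,cr,121);print(w)
c=w.mean(0)[:2];d=(w[0]-w[3]+w[1]-w[2]);yaw=np.arctan2(d[1],d[0]);print(c,yaw,np.linalg.norm(w[0]-w[3]),np.linalg.norm(w[0]-w[1]))
for X in((0,105,132),(0,105,176),(-85,105,132),(-108.4,-130,93.7),(0,-130,185)):
    q=stand(c,yaw,X);print(X,q,(proj(p,q)-[190,150])*5)
b=ray(p,[(349,206)],130);print('bottle',b,(b[0]-[*c,0])@Ro.from_euler('z',yaw).as_matrix())
s=r.sense();pw=r.camera_params('wrist');R=cv2.Rodrigues(np.array(pw['rvec'],float))[0];C=-R.T@np.array(pw['tvec'],float).ravel();T=Ro.from_euler('xyz',s['tcp_rot']).as_matrix()
print(pw['fx'],T.T@(C-s['eef_pos']),(R@T))
```

Request:
run_rows(increments=[0, 0, 0.117, 0, 0, -4, 1, 0, 0, 0.117, 0, 0, -4, 1, 0, 0, 0.117, 0, 0, -4, 1, 0, 0, 0.117, 0, 0, -4, 1, 0, 0, 0.117, 0, 0, -4, 1])

```text
clock: 0.52
eef_pos: [250.6, 572.2, 273.0]
tcp_rot: [-3.141, 0.001, 2.138]
contact_force: [-0.6, -0.6, -0.2]
opening: 1.002
grasp_force: 0.0
```

Request:
run_rows(increments=[0, 0, 0.117, 0, 0, -4, 1, 0, 0, 0.117, 0, 0, -4, 1, 0, 0, 0.117, 0, 0, -4, 1, 0, 0, 0.117, 0, 0, -4, 1, 0, 0, 0.117, 0, 0, -4, 1])

```text
clock: 0.93
eef_pos: [250.6, 572.3, 293.1]
tcp_rot: [-3.141, 0.001, 1.553]
contact_force: [-0.6, -0.5, -0.3]
opening: 1.0
grasp_force: 0.0
```

Request:
run_rows(increments=[0, 0, 0.117, 0, 0, -4, 1, 0, 0, 0.117, 0, 0, -4, 1, 0, 0, 0, -24, 28, 0, 1, 0, 0, 0, -24, 28, 0, 1, 0, 0, 0, -24, 28, 0, 1])

```text
clock: 1.35
eef_pos: [314.8, 481.2, 300.8]
tcp_rot: [-3.141, 0.001, 1.326]
contact_force: [1.2, -0.6, 0.5]
opening: 0.999
grasp_force: 0.0
```

Request:
run_rows(increments=[0, 0, 0, -24, 28, 0, 1, 0, 0, 0, -24, 28, 0, 1, 0, 0, 0, -24, 28, 0, 1, 0, 0, 0, -24, 28, 0, 1, 0, 0, 0, -24, 28, 0, 1])

```text
clock: 1.77
eef_pos: [421.8, 330.0, 301.1]
tcp_rot: [-3.141, 0.0, 1.325]
contact_force: [0.7, 0.8, -0.2]
opening: 0.997
grasp_force: 0.0
```

Request:
run_rows(increments=[0, 0, 0, -24, 28, 0, 1, 0, 0, 0, -24, 28, 0, 1, 0, 0, 0, -24, 28, 0, 1, 0, 0, 0, -24, 28, 0, 1, 0, 0, 0, -24, 28, 0, 1])

```text
clock: 2.18
eef_pos: [528.4, 179.5, 301.1]
tcp_rot: [-3.141, 0.0, 1.325]
contact_force: [-0.0, 0.7, -0.7]
opening: 1.0
grasp_force: 0.0
```

Request:
run_rows(increments=[0, 0, 0, -24, 28, 0, 1, 0, 0, 0, -24, 28, 0, 1, 0, 0, 0, -24, 28, 0, 1, 0, 0, 0, 0, 0, 0, 1, 0, 0, 0, 0, 0, 0, 1])

```text
clock: 2.6
eef_pos: [592.2, 89.3, 300.6]
tcp_rot: [-3.141, 0.0, 1.322]
contact_force: [0.5, 1.0, 0.9]
opening: 1.001
grasp_force: 0.0
```

Run:
```python
from h import *
s=r.sense();p=r.camera_params('wrist');f=r.grab_frame('wrist');cv2.imwrite('pics/w1.png',f[:,:,::-1])
import pickle;pickle.dump((p,s),open('w1.pkl','wb'))
print(s['clock'],s['eef_pos'],s['tcp_rot'],s['contact_force'])
for X in((0,105,132),(0,105,176),(-85,105,132),(-65,105,132)):print(proj(p,stand((601.6,-22.2),-.2468,X)))
```

```text
2.6 [592.247035    89.27826602 300.61658416] [-3.14063291e+00  4.05945446e-04  1.32175688e+00] [0.49540567 1.03766475 0.94896943]
[[295.67013586 180.09275767]]
[[302.56287641 194.51706904]]
[[198.0842945 180.3437146]]
[[220.99030853 180.26991541]]
```

View pics/w1.png

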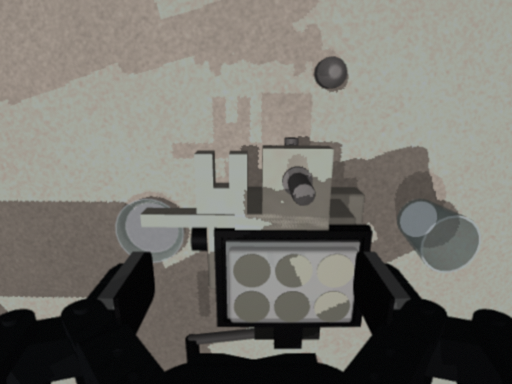

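The wrist view shows the pin top at about (302,192) and the holder's slot at u≈215–229, v≈153–187 (open end at the top). I'll zoom in to get accurate pixels.

Run:
```python
from h import *
f=cv2.imread('pics/w1.png');a=f[135:235,185:345];cv2.imwrite('pics/c1.png',cv2.resize(a,None,fx=5,fy=5,interpolation=cv2.INTER_CUBIC))
g=cv2.cvtColor(f,cv2.COLOR_BGR2GRAY)
for v in(158,164,170,176,182,186,190):print(v,g[v,192:252].tolist())
print(g[145:200,222].tolist())
```

```text
158 [161, 163, 165, 166, 167, 167, 167, 167, 166, 167, 166, 167, 167, 167, 166, 166, 167, 167, 169, 157, 102, 56, 75, 135, 152, 152, 155, 161, 163, 163, 160, 156, 155, 156, 161, 162, 158, 164, 167, 167, 167, 166, 166, 167, 166, 167, 166, 167, 167, 166, 167, 167, 168, 169, 154, 96, 77, 82, 84, 85]
164 [164, 166, 166, 167, 166, 167, 166, 167, 166, 167, 167, 166, 166, 166, 167, 166, 166, 166, 168, 160, 117, 66, 71, 126, 156, 161, 162, 165, 165, 165, 163, 164, 162, 154, 149, 148, 153, 163, 166, 167, 167, 167, 167, 166, 166, 167, 167, 166, 166, 167, 166, 166, 167, 168, 155, 97, 83, 87, 87, 86]
170 [164, 163, 163, 166, 167, 167, 166, 167, 167, 168, 167, 166, 166, 167, 166, 167, 166, 167, 167, 164, 135, 77, 69, 125, 161, 166, 165, 162, 162, 162, 163, 162, 157, 147, 144, 145, 151, 164, 167, 167, 167, 166, 168, 167, 167, 167, 167, 166, 167, 166, 167, 166, 167, 168, 155, 96, 77, 83, 85, 85]
176 [165, 167, 167, 166, 167, 167, 166, 167, 167, 167, 167, 167, 167, 166, 167, 167, 167, 167, 167, 165, 141, 80, 62, 110, 155, 162, 158, 156, 152, 151, 159, 163, 159, 152, 146, 143, 148, 162, 167, 168, 167
[... 544 characters left out ...]
60, 59, 58, 57, 79, 134, 163, 167, 166, 167, 166, 167, 167, 167, 167, 166, 167, 167, 167, 167, 167, 169, 155, 91, 67, 69, 70, 70]
190 [165, 166, 166, 167, 167, 167, 167, 167, 167, 167, 166, 166, 167, 167, 167, 166, 166, 166, 166, 167, 167, 167, 168, 168, 168, 169, 168, 167, 168, 168, 168, 168, 168, 168, 167, 166, 166, 167, 168, 166, 166, 167, 166, 167, 167, 166, 167, 167, 167, 166, 167, 160, 131, 127, 132, 79, 51, 52, 51, 52]
[145, 144, 140, 143, 147, 148, 146, 145, 144, 144, 145, 147, 152, 160, 165, 166, 163, 161, 162, 163, 165, 166, 166, 163, 162, 163, 166, 166, 167, 166, 164, 159, 156, 154, 155, 154, 146, 115, 71, 58, 58, 61, 84, 128, 161, 168, 167, 167, 167, 167, 167, 166, 167, 167, 167]
```

View pics/c1.png

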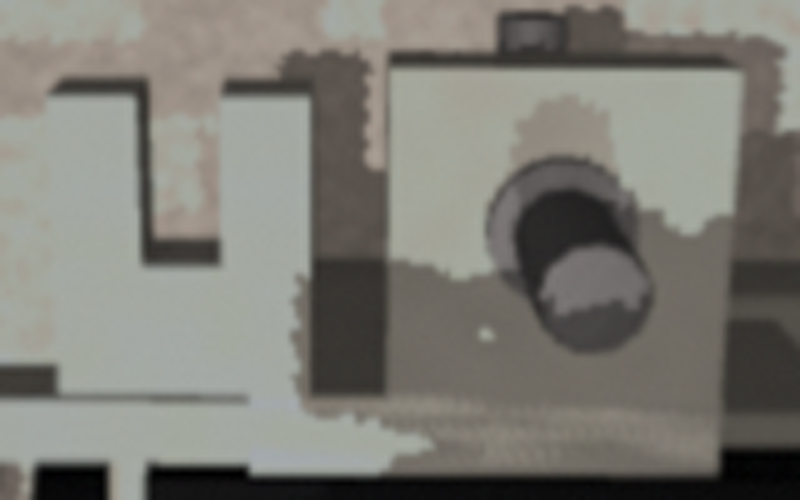

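Run:
```python
from h import *
import pickle
p,s=pickle.load(open('w1.pkl','rb'))
T=Ro.from_euler('xyz',s['tcp_rot']).as_matrix()
t=ray(p,[(303.6,194.2)],176)[0];c=ray(p,[(297.0,180.9)],136)[0];n=ray(p,[(220.5,178.6)],132)[0]
e=ray(p,[(194.6,165),(247,165),(212.4,165),(228.8,165)],132)
l=ray(p,[(262.5,148.5),(333,149)],132)
print(t,c,n,'edges',e,'ledge',l)
print('yaws',np.arctan2(*(l[1]-l[0])[[1,0]]))
S=Ro.from_euler('z',-.2468).as_matrix();print('notch-bore in stand',(n-(t+c)/2)@S)
print('tcp->pin in tool',(T.T@((t+c)/2-s['eef_pos'])), 'pin->notch tool',T.T@(n-(t+c)/2))
```

```text
[628.05637247  79.6686813  176.        ] [627.96911455  79.74119367 136.        ] [564.2155781   97.04372722 132.        ] edges [[545.86153302 114.17577155 132.        ]
 [589.56680528 102.98955655 132.        ]
 [560.73967773 110.35763432 132.        ]
 [574.41356116 106.85777696 132.        ]] ledge [[605.88816714 113.53724081 132.        ]
 [663.99333106  98.45303477 132.        ]]
yaws -0.2539950507973932
notch-bore in stand [-66.09996131   1.22762324 -24.        ]
tcp->pin in tool [ -0.40399424  37.16066984 144.58116179] pin->notch tool [  1.08933548 -66.07948079  24.06299049]
```

Request:
run_rows(increments=[0, 0, 0, -0.4, 37.2, 0, 1, 0, 0, 0, 0, 0, 30, 1, 0, 0, 0, 0, 0, 30, 1, 0, 0, 0, 0, 0, 30, 1, 0, 0, 0, 0, 0, 25, 1])

```text
clock: 3.07
eef_pos: [626.2, 82.9, 184.3]
tcp_rot: [-3.14, 0.0, 1.326]
contact_force: [0.4, 0.2, -0.1]
opening: 0.999
grasp_force: 0.0
```

Request:
run_rows(increments=[0, 0, 0, 0, 0, 15, 1, 0, 0, 0, 0, 0, 9.6, 1, 0, 0, 0, 0, 0, 0, 1, 0, 0, 0, 0, 0, 0, 1])

```text
clock: 3.4
eef_pos: [627.5, 82.4, 162.0]
tcp_rot: [-3.141, -0.0, 1.326]
contact_force: [0.1, -0.1, -0.4]
opening: 1.0
grasp_force: 0.0
```

Request:
run_rows(increments=[0, 0, 0, 0, 0, 0, 0, 0, 0, 0, 0, 0, 0, 0, 0, 0, 0, 0, 0, 0, 0, 0, 0, 0, 0, 0, 0, 0, 0, 0, 0, 0, 0, 0, 0], grip_force=60)

```text
clock: 3.82
eef_pos: [628.0, 81.5, 162.3]
tcp_rot: [3.141, -0.0, 1.325]
contact_force: [0.5, -0.0, -0.3]
opening: 0.299
grasp_force: 0.0
```

Request:
run_rows(increments=[0, 0, 0, 0, 0, 0, 0, 0, 0, 0, 0, 0, 0, 0, 0, 0, 0, 0, 0, 0, 0])

```text
clock: 4.07
eef_pos: [628.0, 81.5, 162.2]
tcp_rot: [3.141, -0.0, 1.325]
contact_force: [-0.9, -0.7, 4.8]
opening: 0.192
grasp_force: 58.4
```

Request:
run_rows(increments=[0, 0, 0, 0, 0, -5, 0, 0, 0, 0, 0, 0, -10, 0, 0, 0, 0, 0, 0, -15, 0, 0, 0, 0, 0, 0, -15, 0, 0, 0, 0, 0, 0, -10, 0])

```text
clock: 4.48
eef_pos: [628.0, 81.6, 218.6]
tcp_rot: [3.141, -0.0, 1.325]
contact_force: [0.2, 0.1, -0.6]
opening: 0.193
grasp_force: 59.1
```

Request:
run_rows(increments=[0, 0, 0, 0, 0, -5, 0, 0, 0, 0, 0, 0, 0, 0, 0, 0, 0, 0, 0, 0, 0])

```text
clock: 4.73
eef_pos: [627.5, 81.5, 221.6]
tcp_rot: [-3.141, 0.0, 1.325]
contact_force: [0.6, -1.6, -1.2]
opening: 0.194
grasp_force: 59.1
```

Request:
run_rows(increments=[0, 0, 0, 0.5, -22, 0, 0, 0, 0, 0, 0.3, -22, 0, 0, 0, 0, 0, 0.3, -22, 0, 0, 0, 0, 0, 0, 0, 0, 0, 0, 0, 0, 0, 0, 0, 0])

```text
clock: 5.15
eef_pos: [562.9, 98.8, 221.0]
tcp_rot: [-3.14, 0.001, 1.326]
contact_force: [0.7, -0.2, -0.7]
opening: 0.194
grasp_force: 59.2
```

Run:
```python
from h import *
import pickle
s=r.sense();p=r.camera_params('wrist');f=r.grab_frame('wrist');pickle.dump((p,s),open('w2.pkl','wb'))
cv2.imwrite('pics/w2f.png',f[:,:,::-1]);print(s['eef_pos'])
a=f[110:260,150:350,::-1];cv2.imwrite('pics/w2.png',cv2.resize(a,None,fx=4,fy=4,interpolation=cv2.INTER_CUBIC))
n=np.array([564.2,97.04,132.]);print((proj(p,[n,n+[0,0,59.3-42],n+[0,0,59.3],n+[0,0,63.3]])-[150,110])*4)
```

```text
[562.8912466   98.80130579 221.03364323]
[[426.82338065 404.62757048]
 [427.74138747 442.93406908]
 [430.71964387 567.57871409]
 [431.07864549 582.64210113]]
```

View pics/w2.png

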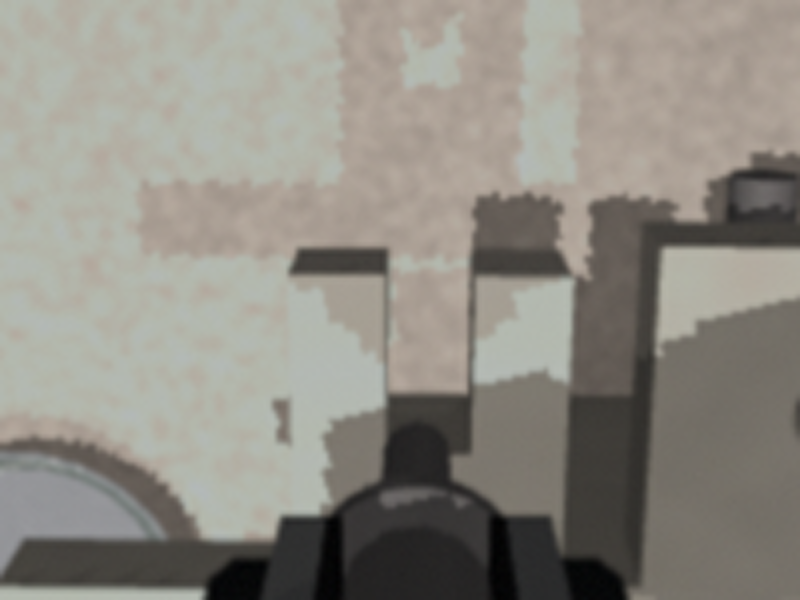

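Slot centre is at u≈429 (crop), with notch at (429,406). The shank tip is at about (418,452), where (429,443) is expected. So the pin needs about +1.8 mm in tool y and +1.2 mm in tool x.

Request:
run_rows(increments=[0, 0, 0, 1.2, 1.8, 0, 0, 0, 0, 0, 0, 0, 6, 0, 0, 0, 0, 0, 0, 6, 0, 0, 0, 0, 0, 0, 0, 0, 0, 0, 0, 0, 0, 0, 0])

```text
clock: 5.62
eef_pos: [565.8, 99.1, 208.7]
tcp_rot: [-3.14, 0.001, 1.325]
contact_force: [-0.6, -0.4, -1.5]
opening: 0.197
grasp_force: 59.2
```

Run:
```python
from h import *
p=r.camera_params('wrist');f=r.grab_frame('wrist');print(r.sense()['eef_pos'])
a=f[110:260,190:320,::-1];cv2.imwrite('pics/w3.png',cv2.resize(a,None,fx=4,fy=4,interpolation=cv2.INTER_CUBIC))
n=np.array([564.2,97.04,132.]);print((proj(p,[n,n+[0,0,5]])-[190,110])*4)
```

```text
[565.95301586  99.23811183 209.15693404]
[[250.02973333 437.64214774]
 [249.89821595 449.46271272]]
```

View pics/w3.png

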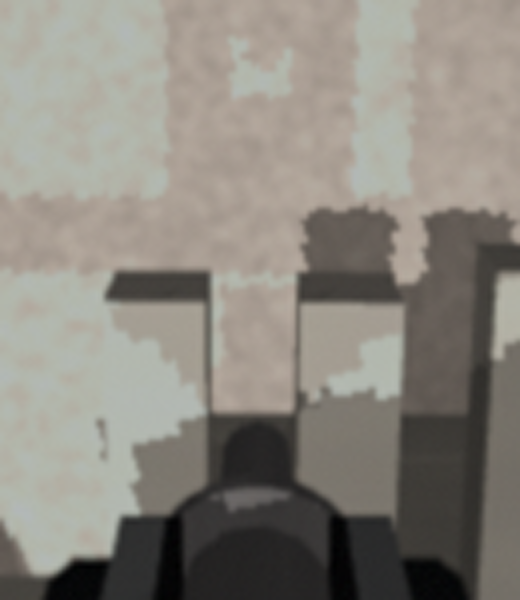

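Slot centre is at u≈254 and shank at ≈257, well within the slot. I'll nudge slightly and lower.

Request:
run_rows(increments=[0, 0, 0, 0.8, -0.4, 0, 0, 0, 0, 0, 0, 0, 10, 0, 0, 0, 0, 0, 0, 10, 0, 0, 0, 0, 0, 0, 10, 0, 0, 0, 0, 0, 0, 8, 0])

```text
clock: 6.08
eef_pos: [565.2, 100.1, 170.0]
tcp_rot: [-3.14, 0.001, 1.325]
contact_force: [-0.7, 0.2, -1.7]
opening: 0.196
grasp_force: 59.2
```

Request:
run_rows(increments=[0, 0, 0, 0, 0, 6, 0, 0, 0, 0, 0, 0, 2, 0, 0, 0, 0, 0, 0, 0, 0, 0, 0, 0, 0, 0, 0, 0])

```text
clock: 6.42
eef_pos: [566.0, 100.3, 163.7]
tcp_rot: [3.141, -0.0, 1.325]
contact_force: [0.8, -0.4, -0.2]
opening: 0.195
grasp_force: 59.7
```

Request:
run_rows(increments=[0, 0, 0, 0, 0, 1, 0, 0, 0, 0, 0, 0, 0, 0, 0, 0, 0, 0, 0, 0, 0])

```text
clock: 6.67
eef_pos: [565.9, 100.3, 162.9]
tcp_rot: [3.141, -0.0, 1.325]
contact_force: [0.0, 0.1, -0.4]
opening: 0.196
grasp_force: 59.7
```

Request:
run_rows(increments=[0, 0, 0, 0, 0, 0.5, 0, 0, 0, 0, 0, 0, 0, 0, 0, 0, 0, 0, 0, 0, 0])

```text
clock: 6.92
eef_pos: [565.9, 100.2, 162.2]
tcp_rot: [3.141, -0.0, 1.325]
contact_force: [0.1, -0.4, -0.5]
opening: 0.193
grasp_force: 59.7
```

Request:
run_rows(increments=[0, 0, 0, 0, 0, 0.4, 0, 0, 0, 0, 0, 0, 0, 0, 0, 0, 0, 0, 0, 0, 0])

```text
clock: 7.17
eef_pos: [565.9, 100.3, 162.2]
tcp_rot: [3.141, -0.0, 1.325]
contact_force: [-2.5, 0.2, 5.9]
opening: 0.194
grasp_force: 59.9
```

Request:
run_rows(increments=[0, 0, 0, 0, 0, 0, 0.3, 0, 0, 0, 0, 0, 0, 0.4, 0, 0, 0, 0, 0, 0, 0.6, 0, 0, 0, 0, 0, 0, 0.8, 0, 0, 0, 0, 0, 0, 0.8])

```text
clock: 7.58
eef_pos: [565.8, 100.3, 161.7]
tcp_rot: [-3.142, 0.0, 1.325]
contact_force: [-0.3, -0.2, -0.5]
opening: 0.793
grasp_force: 0.0
```

Request:
run_rows(increments=[0, 0, 0, 0, 0, 0, 0.8, 0, 0, 0, 0, 0, 0, 0.8, 0, 0, 0, 0, 0, -15, 0.8, 0, 0, 0, 0, 0, -30, 0.8, 0, 0, 0, 0, 0, -30, 0.8])

```text
clock: 8.0
eef_pos: [564.9, 100.1, 236.6]
tcp_rot: [-3.139, 0.001, 1.325]
contact_force: [0.8, 0.3, 0.8]
opening: 0.8
grasp_force: 0.0
```

Request:
run_rows(increments=[0, 0, 0, 0, 0, -35, 0.8, 0, 0, 0, 0, 0, -30, 0.8, 0, 0, 0, 0, 0, 0, 0.8, 0, 0, 0, 0, 0, 0, 0.8])

```text
clock: 8.33
eef_pos: [566.7, 100.4, 303.7]
tcp_rot: [3.138, -0.002, 1.325]
contact_force: [0.4, 0.5, -0.6]
opening: 0.797
grasp_force: 0.0
```

Run:
```python
from h import *
import pickle
s=r.sense();p=r.camera_params('wrist');f=r.grab_frame('wrist');pickle.dump((p,s),open('w4.pkl','wb'));print(s['eef_pos'])
cv2.imwrite('pics/w4.png',f[:,:,::-1])
n=np.array([564.2,97.04,132.]);print(proj(p,[n,n+[0,0,4],n+[0,0,44]]))
```

```text
[566.73413156 100.41185333 303.70530127]
[[251.19315147 183.09389762]
 [251.18167066 184.25013897]
 [251.04850326 197.69084783]]
```

View pics/w4.png

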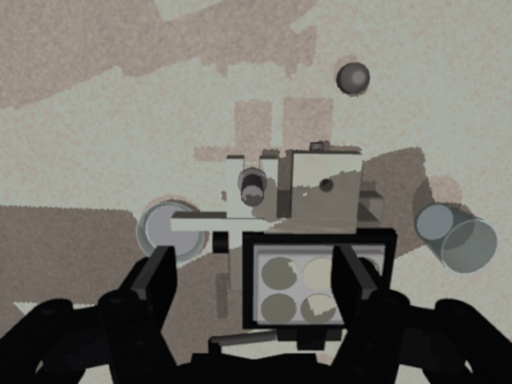

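The pin hangs upright in the slot: collar at about (252,183), top at about (252,193), and the bore is empty. Next is the lever.

Request:
run_rows(increments=[0, 0, 0, -34.2, -6.4, 0, 0.8, 0, 0, 0, -34.2, -6.4, 0, 0.8, 0, 0, 0, -34.2, -6.4, 0, 0.8, 0, 0, 0, -34.2, -6.4, 0, 0.8, 0, 0, 0, -34.2, -6.4, 0, 0.8])

```text
clock: 8.8
eef_pos: [491.3, -58.8, 299.9]
tcp_rot: [-3.138, 0.0, 1.325]
contact_force: [1.0, -0.4, 0.4]
opening: 0.799
grasp_force: 0.0
```

Request:
run_rows(increments=[0, 0, 0, -34.2, -6.4, 0, 0.8, 0, 0, 0, -34.2, -6.4, 0, 0.8, 0, 0, 0, 0, 0, 0, 0.8, 0, 0, 0, 0, 0, 0, 0.8, 0, 0, 0, 0, 0, 0, 0.8])

```text
clock: 9.22
eef_pos: [463.7, -120.8, 300.7]
tcp_rot: [-3.14, -0.0, 1.324]
contact_force: [0.2, -0.4, -0.2]
opening: 0.802
grasp_force: 0.0
```

Run:
```python
from h import *
import pickle
s=r.sense();p=r.camera_params('wrist');f=r.grab_frame('wrist');pickle.dump((p,s),open('w5.pkl','wb'));print(s['eef_pos'])
cv2.imwrite('pics/w5.png',f[:,:,::-1])
print(proj(p,stand((602,-22),-.25,[(-108.4,-92,93.7),(-108.4,-162,93.7)])))
print(ray(r.camera_params('top'),[(516/5+189.6,474/5+149.6)],98))
```

```text
[ 463.68039011 -120.75459948  300.69794558]
[[255.49477764 130.79439751]
 [255.20591263 201.24706161]]
[[ 462.10856716 -118.99178587   98.        ]]
```

View pics/w5.png

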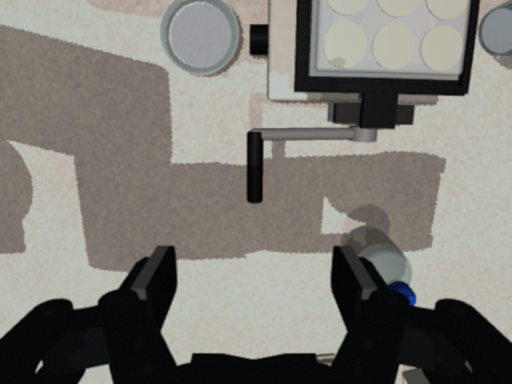

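The wrist view shows the lever grip at u≈247–263, v≈131–203, exactly where the stand pose predicts (the TCP is right above it). The bottle at about (375,260) is clear. I'll descend and pinch.

Request:
run_rows(increments=[0, 0, 0, -3, 1, 20, 0.8, 0, 0, 0, 0, 0, 34, 0.8, 0, 0, 0, 0, 0, 35, 0.8, 0, 0, 0, 0, 0, 35, 0.8, 0, 0, 0, 0, 0, 35, 0.8])

```text
clock: 9.68
eef_pos: [464.6, -122.8, 141.1]
tcp_rot: [3.141, -0.0, 1.327]
contact_force: [0.7, 0.1, -0.2]
opening: 0.798
grasp_force: 0.0
```

Request:
run_rows(increments=[0, 0, 0, 0, 0, 25, 0.8, 0, 0, 0, 0, 0, 15, 0.8, 0, 0, 0, 0, 0, 5, 0.8, 0, 0, 0, 0, 0, 0, 0.8, 0, 0, 0, 0, 0, 0, 0.8])

```text
clock: 10.1
eef_pos: [464.9, -123.6, 98.1]
tcp_rot: [3.142, -0.0, 1.326]
contact_force: [0.2, -0.8, 0.6]
opening: 0.802
grasp_force: 0.0
```

Request:
run_rows(increments=[0, 0, 0, 0, 0, 0, 0, 0, 0, 0, 0, 0, 0, 0, 0, 0, 0, 0, 0, 0, 0, 0, 0, 0, 0, 0, 0, 0, 0, 0, 0, 0, 0, 0, 0], grip_force=50)

```text
clock: 10.52
eef_pos: [463.5, -124.0, 98.2]
tcp_rot: [-3.14, -0.0, 1.325]
contact_force: [-5.9, 0.7, 6.8]
opening: 0.164
grasp_force: 48.6
```

Request:
run_rows(increments=[0, 0, 0, 0, 0, 0, 0, 0, 0, 0, 0, 0, 0, 0, 0, 0, 0, 0, 0, 0, 0])

```text
clock: 10.77
eef_pos: [463.5, -124.0, 98.1]
tcp_rot: [-3.14, -0.0, 1.325]
contact_force: [-4.2, 1.7, 6.6]
opening: 0.165
grasp_force: 48.7
```

Request:
run_rows(increments=[0, 0, 0, 0, 3, -10.6, 0, 0, 0, 0, 0, 2.9, -10.6, 0, 0, 0, 0, 0, 5, -9.8, 0, 0, 0, 0, 0, 4.9, -9.7, 0])

```text
clock: 11.1
eef_pos: [476.2, -127.3, 137.6]
tcp_rot: [-3.134, 0.0, 1.325]
contact_force: [-4.3, 0.6, -8.1]
opening: 0.163
grasp_force: 48.9
```

Request:
run_rows(increments=[0, 0, 0, 0, 6.8, -8.6, 0, 0, 0, 0, 0, 6.9, -8.6, 0, 0, 0, 0, 0, 8.4, -7.1, 0, 0, 0, 0, 0, 8.4, -7.1, 0])

```text
clock: 11.43
eef_pos: [499.9, -133.6, 168.2]
tcp_rot: [-3.12, 0.001, 1.325]
contact_force: [-32.7, 4.2, 23.9]
opening: 0.173
grasp_force: 50.0
```

Request:
run_rows(increments=[0, 0, 0, 0, 9.6, -5.3, 0, 0, 0, 0, 0, 9.7, -5.2, 0, 0, 0, 0, 0, 10.4, -3.3, 0, 0, 0, 0, 0, 10.5, -3.2, 0])

```text
clock: 11.77
eef_pos: [545.5, -145.4, 189.4]
tcp_rot: [-3.136, 0.001, 1.325]
contact_force: [-16.5, -0.6, 23.2]
opening: 0.167
grasp_force: 52.8
```

Request:
run_rows(increments=[0, 0, 0, 0, 10.9, -1.4, 0, 0, 0, 0, 0, 11, -0.8, 0, 0, 0, 0, 0, 0, 0, 0, 0, 0, 0, 0, 0, 0, 0, 0, 0, 0, 0, 0, 0, 0])

```text
clock: 12.18
eef_pos: [568.8, -151.3, 190.5]
tcp_rot: [-3.141, 0.001, 1.325]
contact_force: [-6.2, -2.8, 13.9]
opening: 0.166
grasp_force: 54.2
```

Request:
run_rows(increments=[0, 0, 0, 0, 0, -0.6, 0, 0, 0, 0, 0, 0, 0, 0, 0, 0, 0, 0, 0, 0, 0, 0, 0, 0, 0, 0, 0, 0])

```text
clock: 12.52
eef_pos: [568.2, -151.2, 190.5]
tcp_rot: [-3.14, 0.001, 1.325]
contact_force: [-6.3, -1.9, 10.3]
opening: 0.167
grasp_force: 53.9
```

Run:
```python
from h import *
a=r.grab_frame('side')[120:260,190:330,::-1];b=r.grab_frame('top')[130:270,180:320,::-1]
im=cv2.resize(np.hstack([a,b]),(800,400),interpolation=cv2.INTER_CUBIC);cv2.imwrite('pics/fin.png',im);s=r.sense();print(s['contact_force'],s['eef_pos'],s['qvel'])
ps=r.camera_params('side');
o=(602,-22)
for X in((-75,54,121),(75,54,121),(-75,54,139),(75,54,139)):print(X,((proj(ps,stand(o,-.25,X))-[190,120])*400/140).round(0))
```

```text
[-6.64898274 -2.46817738 10.67107259] [ 568.24050122 -151.14397563  190.53951725] [ 0.00137166  0.00057875 -0.00084828 -0.00049335 -0.00086867 -0.00084767]
(-75, 54, 121) [[229. 253.]]
(75, 54, 121) [[124. 214.]]
(-75, 54, 139) [[229. 244.]]
(75, 54, 139) [[124. 205.]]
```

View pics/fin.png

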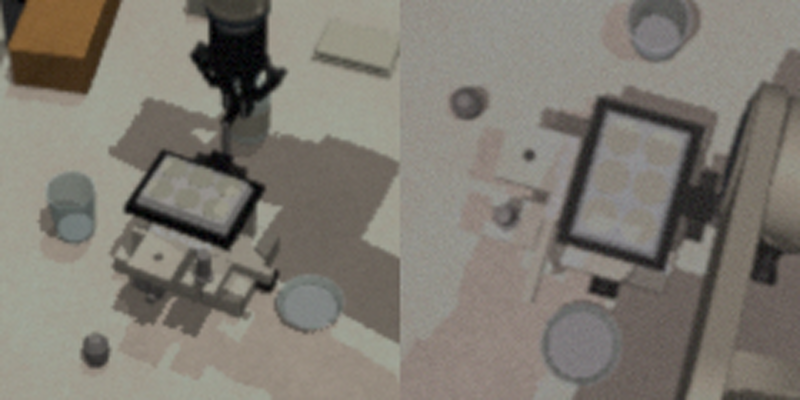

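The stage is raised (its near edge runs about (126,208)–(229,247) in the side crop), the plate is seated, the pin is parked and the bystanders haven't moved. The TCP puts the lever within 0.01 rad of upright.

```bash
python3 -c "
from rig import r
print(r.sign_off())"
```

```text
the job is handed in; nothing more can be done
None
```

I parked the pin upright in the holder's notch and let go, then swung the lever to upright and handed the job in with the gripper still holding it; the stage is raised with the plate seated, and nothing else was moved (about 12.6 s used).

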